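# Flip a driver board over against the fixture plate and set it to the stop

### The arm

A 7-joint arm with a two-finger parallel gripper is mounted at the origin on the work surface. World frame = base frame: x ahead of the robot, y to its left, z up, the work surface at z = 0. Lengths are in m, angles in rad, forces in N, time in s.
With the tool pointing down it reaches from about 0.4 to 0.875 m from the base axis. Payload 6.5 kg.
Tool frame: the origin (TCP) lies at the very end of the fingers, on their centre line; the grasp point (between the pads) lies 19 mm behind it (arm.tcp_to_grasp is the distance from the TCP to the grasp point, in m); z points along the fingers, y is the line along which they close (so a half turn about z gives the same grasp; the last joint's range is limited). The gripper opens to 88 mm and grips with 3 to 60 N. Pads are 18 mm wide; open, the fingers measure 123 mm over their backs; the gripper's body (75 mm by 187 mm) begins 45 mm behind the grasp point.
Start: joints at [1.255, 0.536, -0.004, 1.538, 0.003, 1.067, -0.071], TCP at [0.161, -0.63, 0.239] pointing down, gripper open.
Joint ranges: [-2.7, 2.7], [-0.37, 2.16], [-1.27, 1.26], [0.24, 2.4], [-1.31, 4.45], [0.19, 1.91], [-2.76, 2.76]. Speed limits (rad/s): [2.39, 2.39, 3.14, 3.14, 3.14, 3.14, 3.14].

### API

Orientations are given as a unit quaternion [w, x, y, z].
In Python, from station import telemetry, optics, ticket, arm gives the robot as it stands.
- The arm moves only by the shell command python3 -m pendant 'ROWS' [OPENING] [FORCE]. ROWS is JSON, a list of rows, each an object of numbers: "tx", "ty", "tz": the shift along the tool's x, y, z in cm; "yaw": the turn about the tool's z in rad. A call has exactly 5 rows; each row shifts and turns the commanded pose from where the row before left it, along the tool's axes as they then stand; what a row does not reach is not made up. A row lasts 1/10 s, in which the tool goes at most 50 mm and 8.59 degrees, less where a joint would pass 70% of its speed; a pose out of reach is approached as far as the arm can. A call is refused whole if a number of a shift passes 5 or a number of a turn 0.15, either way. A call with a gripper value outside its range is refused whole. OPENING is the finger opening in cm, from 0 to 8.81, set as the call begins (- or left out, the last holds). The fingers move at their own pace and stop on an object; FORCE is the grip in N (left out, the last holds). Time passes only in rows, so rows that do not move let the fingers close, or fill a call up. It gives the time, the measured TCP pose, the force, the opening and the grip force at its end, in the units of the state.
- telemetry.state(): the state, without advancing time (a new reading comes with each control period).
- optics.grab_frame(name): name is "scene" or "top" or "wrist"; returns the picture (480x640x3 uint8, red, green, blue); there is no depth.
- optics.camera_params(name): a dict with "mtx" (3x3 intrinsics, pixels), "distortion" ([k1, k2, p1, p2, k3] as OpenCV has them; the pictures are not rectified), "R" (3x3) and "t" (3): a world point X has camera coordinates R X + t. Camera axes: x right, y down, z forward; pixel columns grow to the right and rows downward; lengths in m; the calibration is good to about 2 mm. A picture is of the moment at which its call begins: read the wrist's pose just before it. camera_params takes no time and is no camera call; for the wrist camera it gives the pose at the moment of the call.
- ticket.close_job(): hands the job in; it is judged then, once.
The state is a dict: "t": time; "qpos": joint angles; "joint_velocities": joint speeds; "tau": joint torques, N m; "ee_pos": TCP position; "eef_rot": TCP orientation; "contact_force": force on the tool from outside, world axes, zero at the start; "ft_torque": the same for the moment, N m; "finger_gap": finger opening in m; "finger_force": force on a finger pad.
Only numpy, scipy, OpenCV 4.12 (cv2) and the standard library are available. Lean on these libraries where they do the work, as an engineer would, in place of code of your own. Each camera call takes 0.05 s, during which the arm holds its last target. There are 200 camera calls.

### The job

The motor driver board is lying face down on the bench in front of the aluminium fixture plate. Push it against the front edge of the plate until it tips up and flips over onto the plate, component side up, then push it along the plate until one of its long edges sits flush against the stop bar. Use only pushes of the fingertips: do not pick the board up, and leave everything else where it is.

Things in the scene. Friction and masses are not known exactly. Their poses are not given: they have to be found in the camera images.
- board: Green circuit board, 70 mm (its x) by 90 mm (its y, the long edges) by 2 mm, 70 to 120 g. Origin at its middle, mid-thickness; z points out of the flat solder side: up at the start, down when done. At the start it lies level on its 10 mm tall parts, so the rim overhangs with its underside 10 mm above the bench, one long edge roughly facing the plate, 15 to 65 mm from it.
- strip0 (a point): Middle of a black terminal strip on the component side (y = -34 mm): 52 mm long in the board's x (-26 to 26 mm), 11 mm wide, 10 mm high; the point is half-way up. The strips and the 30 by 32 mm finned heat sink near the middle, also 10 mm high, keep 9 mm or more clear of both long edges.
- strip1 (a point): Middle of the other, like terminal strip (y = +34 mm), half-way up its height. The board's edge and parts do not slip easily on a finger that presses them.
- corner0 (a point): Corner of the board at its x = -35, y = -45 mm, mid-thickness.
- corner1 (a point): Corner of the board at its x = -35, y = +45 mm, mid-thickness.
- corner2 (a point): Corner of the board at its x = +35, y = -45 mm, mid-thickness.
- corner3 (a point): Corner of the board at its x = +35, y = +45 mm, mid-thickness.
- plate: Aluminium fixture plate with a grid of tapped holes, fixed to the bench: 180 mm deep (its x), 270 mm wide (its y), 15 mm high, solid down to the bench. Origin on the bench below the middle of its front edge (towards the robot): the upright front face is at its x = 0, the flat top 15 mm up. x points away from the robot across the plate, z up. Parked clamps stand at the rear.
- stop (a point): Middle of the stop bar's front face, at the top of the plate. The steel bar is screwed on the plate along the plate's y: front face at the plate's x = 100 mm, 12 mm thick, 230 mm long, standing 14 mm above the plate.
- actuator: Bystander: round silver joint motor, 76 mm across and 40 mm high, with a black connector block on its side, left of the board. Origin under its centre.
- flux: Bystander: small white bottle, 28 mm across and 75 mm tall, standing left of the plate. Origin under its centre.
- caliper: Bystander: digital caliper lying flat left of the plate, about 135 mm long. Origin under its middle.
- bearing: Bystander: steel ring bearing, 32 mm across and 10 mm high, lying on the plate behind the stop bar. Origin under its centre.
- driver: Bystander: screwdriver, 150 mm long, lying right of the board roughly along the plate's x. Origin under its middle.
- shank: Bystander: black leg link with a rubber foot, about 200 mm long and 18 mm high, lying right of the plate along the plate's x. Origin under its middle.
- screwtray: Bystander: grey divided tray of screws, 90 by 65 by 24 mm, to the right of the plate. Origin under its centre.
Things that resemble listed ones, but are neither listed nor needed, are in the scene too. Of the things that look like the board, the largest one is meant.

How it is judged:
On the way, in this order (a step that is already met when the one before it is completed fails the run):
1. the board stands tipped up on edge against the front edge of the plate (angle between board's own z axis and vertical between 1.15 and 2 rad and x of board in the frame of plate between -0.04 and 0.03 m and contact force between board and plate above 0.1 N), for 0.02 s.
2. the board has come over onto the plate, component side up (angle between board's own z axis and vertical above 2.9 rad and z of board in the frame of plate between 0.012 and 0.021 m and x of board in the frame of plate above 0 m), for 0.1 s.
At the end, for the whole second after the job is handed in: The board lies flat on the plate, component side up (within 3.5 degrees), wholly on the plate, with a long edge flush against the stop bar (within 4 mm and 3.4 degrees), at rest and released (angle between board's own z axis and vertical above 3.08 rad and z of board in the frame of plate between 0.013 and 0.019 m and x of board in the frame of plate between 0.061 and 0.068 m and y of board in the frame of plate between -0.09 and 0.09 m and angle between the x axis of board and the x axis of plate, either way round below 0.06 rad and linear speed of board below 0.01 m/s); the robot touches nothing.
It fails at once if the board is picked up: all four of its corners are more than 33 mm above the bench (height (world z) of each of corner0, corner1, corner2, corner3 above 0.033 m).
It fails at once if a bystander is moved by more than 15 mm (distance of any of actuator, shank, driver, flux, bearing, screwtray, caliper from where it was at the start of the episode above 0.015 m).
It also fails if it takes over 53 s, if anything falls off the work surface, if the arm or the gripper's body presses on something with over 40 N, if the wrist force passes 120 N, or if a joint passes its speed limit or range.

## Working session

There is one attempt and no reset: what is moved stays moved. The work goes in short steps, Python scripts to look and compute and a shell command to move; the robot and the scene stay as the last step left them, time stands still between calls to the robot, and variables do not carry over. Pictures are saved under pics/ and viewed, at most 10 in all, crops included, and the job is handed in when it is done.

```bash
ls; mkdir -p pics; python3 - <<'E'
from station import telemetry, optics
import cv2
s=telemetry.state();print(s)
for n in("scene","top"):
    im=optics.grab_frame(n);cv2.imwrite(f"pics/{n}0.png",im[:,:,::-1])
    p=optics.camera_params(n);print(n,p)
E
```

```text
pics
{'t': 0.0, 'qpos': array([ 1.25479915,  0.53719166, -0.00445083,  1.53885396,  0.00262052,
        1.06727284, -0.07119439]), 'joint_velocities': array([-0.00025188,  0.00015458,  0.00025601,  0.00241373, -0.00018842,
        0.00075455, -0.00171039]), 'tau': array([ 4.72884603e-04, -5.70978606e+01,  9.91329253e-01, -2.51605117e+01,
       -5.62182628e-02,  1.77157181e-02,  1.42549270e-04]), 'ee_pos': array([ 0.16052115, -0.62924411,  0.23782991]), 'eef_rot': array([-8.42002824e-04,  9.92203838e-01,  1.24622645e-01, -1.75209396e-04]), 'contact_force': array([ 2.20192134e-01,  2.94930451e-01, -1.09562765e-04]), 'ft_torque': array([ 0.01505519, -0.01352631,  0.04966646]), 'finger_force': 0.0, 'finger_gap': 0.0879604649149611}
scene {'mtx': array([[598.53132869,   0.        , 318.49468368],
       [  0.        , 598.53132869, 240.24757988],
       [  0.        ,   0.        ,   1.        ]]), 'distortion': array([-0.10133236,  0.        ,  0.        ,  0.        ,  0.        ]), 'R': array([[ 0.32721947,  0.94494724,  0.00145891],
       [ 0.73270051, -0.2527464 , -0.63187753],
       [-0.5967222 ,  0.20783157, -0.77506687]]), 't': array([-0.20556601, -0.41502691,  1.54474328])}
top {'mtx': array([[601.97932702,   0.        , 312.72950254],
       [  0.        , 601.97932702, 235.53778888],
       [  0.        ,   0.        ,   1.        ]]), 'distortion': array([-0.14630634,  0.        ,  0.        ,  0.        ,  0.        ]), 'R': array([[ 0.00172822, -0.99999648, -0.00201084],
       [-0.99721192, -0.00157338, -0.07460503],
       [ 0.0746016 ,  0.00213417, -0.99721113]]), 't': array([0.0143925 , 0.60650729, 1.37234084])}
```

View pics/top0.png

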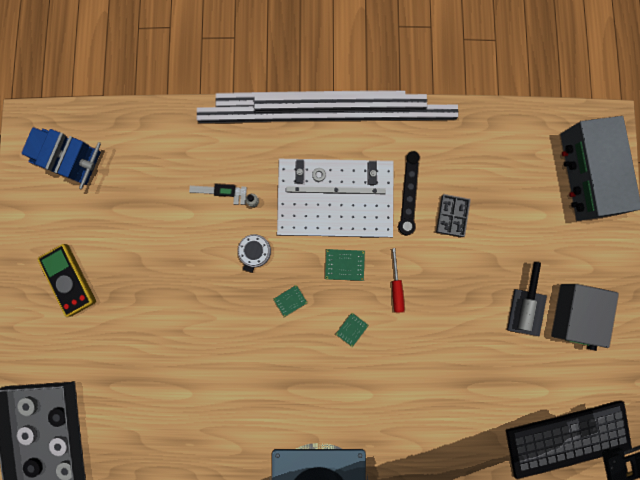

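View pics/scene0.png

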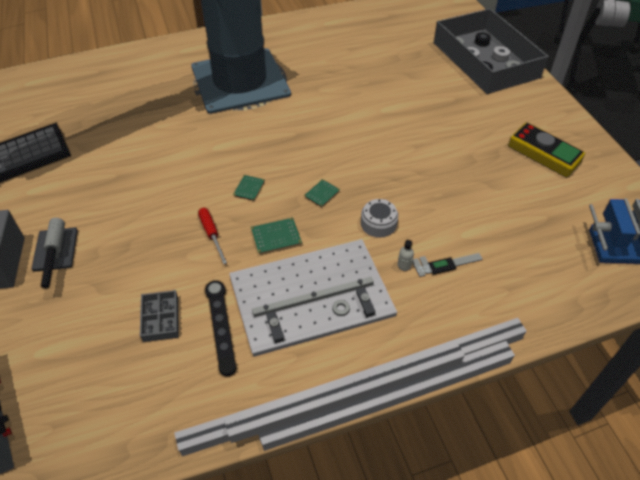

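The top view shows the board at about (345,265), with the front edge of the plate on row ~236 and its left and right sides at columns 278 and 393. The two smaller green boards nearer the robot are decoys. In the scene view the board is at (277,235). Next I'll measure both.

```bash
cat > h.py <<'E'
import numpy as np, cv2
from station import optics, telemetry
def ray(cam,px,z,p=None):
    p=p or optics.camera_params(cam)
    u=cv2.undistortPoints(np.float64(px).reshape(-1,1,2),p["mtx"],p["distortion"]).reshape(-1,2)
    R,t=p["R"],p["t"]; c=-R.T@t; d=np.c_[u,np.ones(len(u))]@R
    return c+d*((z-c[2])/d[:,2])[:,None]
def green(im):
    h=cv2.cvtColor(im,cv2.COLOR_RGB2HSV); m=cv2.inRange(h,(60,80,30),(95,255,255))
    return cv2.morphologyEx(m,cv2.MORPH_CLOSE,np.ones((3,3)))
def big(m):
    return max(cv2.findContours(m,0,2)[0],key=cv2.contourArea)
def box(c): return cv2.boxPoints(cv2.minAreaRect(c))
E
python3 - <<'E'
from h import *
np.set_printoptions(precision=4,suppress=True)
for cam in("top","scene"):
    im=cv2.cvtColor(cv2.imread(f"pics/{cam}0.png"),cv2.COLOR_BGR2RGB)
    m=green(im); 
    if cam=="top": roi=m*0; roi[200:360,230:420]=255
    else: roi=m*0; roi[150:270,200:345]=255
    c=big(m&roi); q=cv2.approxPolyDP(cv2.convexHull(c),6,True).reshape(-1,2)
    print(cam,"board",ray(cam,q,0.012)[:,:2].tolist(), ray(cam,c.reshape(-1,2),.012)[:,:2].mean(0))
    h=cv2.cvtColor(im,cv2.COLOR_RGB2HSV); m=cv2.inRange(h,(0,0,130),(180,45,255))
    roi=m*0
    if cam=="top": roi[150:245,265:400]=255
    else: roi[235:360,225:400]=255
    m=cv2.morphologyEx(m&roi,cv2.MORPH_CLOSE,np.ones((5,5)));c=big(m)
    q=cv2.approxPolyDP(cv2.convexHull(c),6,True).reshape(-1,2)
    print("plate px",q.tolist());print(ray(cam,q,.015)[:,:2])
E
```

```text
top board [[0.5712889203042198, -0.09724590751117324], [0.5060745030146382, -0.09471333476626631], [0.5153099346111959, -0.013273140177555733], [0.5735311594212046, -0.022571569601799818]] [ 0.5387 -0.0572]
plate px [[279, 159], [392, 161], [392, 236], [277, 234]]
[[ 0.788   0.0953]
 [ 0.784  -0.1716]
 [ 0.6063 -0.1697]
 [ 0.6105  0.0987]]
scene board [[0.5198760165062457, -0.017580535013204973], [0.5725900330748483, -0.025924390456310148], [0.5620106763582563, -0.10328888676674558], [0.5074845802898684, -0.09454541927784715]] [ 0.5425 -0.0607]
plate px [[361, 240], [396, 311], [252, 352], [230, 273]]
[[ 0.6115  0.0951]
 [ 0.787   0.0939]
 [ 0.7826 -0.1751]
 [ 0.6057 -0.1705]]
```

```bash
python3 - <<'E'
from h import *
for cam in("top","scene"):
    im=cv2.cvtColor(cv2.imread(f"pics/{cam}0.png"),cv2.COLOR_BGR2RGB)
    m=green(im); roi=m*0
    if cam=="top": roi[200:360,230:420]=255
    else: roi[150:270,200:345]=255
    c=big(m&roi); print(cam,cv2.minAreaRect(np.float32(ray(cam,c.reshape(-1,2),.012)[:,:2]*1000)))
E
python3 -m pendant '[{"yaw":0.134},{"yaw":0.134},{"tx":2,"ty":-3.8},{"tx":2,"ty":-3.8},{"tx":2,"ty":-3.8}]' 4.5 20
python3 -m pendant '[{"tx":2,"ty":-3.8},{"tx":2,"ty":-3.8},{"tx":2,"ty":-3.8},{"tx":2,"ty":-3.8},{"tx":2,"ty":-3.8}]'
python3 -m pendant '[{"tx":2,"ty":-3.8},{"tx":2,"ty":-3.8},{"tx":2,"ty":-3.8},{"tz":2},{}]'
```

```text
top ((539.837646484375, -57.58328628540039), (88.45667266845703, 67.60808563232422), 89.8094482421875)
scene ((540.5933227539062, -60.3009147644043), (85.24651336669922, 65.79285430908203), 87.00660705566406)$[0]: bad value
$[0]: bad value
$[0]: bad value
```

```bash

python3 -m pendant '[{"tx":0,"ty":0,"tz":0,"yaw":0.134},{"tx":0,"ty":0,"tz":0,"yaw":0.134},{"tx":2,"ty":-3.8,"tz":0,"yaw":0},{"tx":2,"ty":-3.8,"tz":0,"yaw":0},{"tx":2,"ty":-3.8,"tz":0,"yaw":0}]' 4.5 20
```

```text
t: 0.6
ee_pos: [0.2232, -0.5153, 0.2382]
eef_rot: [-0.0, 1.0, -0.009, -0.0]
contact_force: [-0.0, -0.1, 0.5]
finger_gap: 0.0503
finger_force: 0.0
```

```bash

python3 -m pendant '[{"tx":2,"ty":-3.8,"tz":1,"yaw":0},{"tx":2,"ty":-3.8,"tz":1,"yaw":0},{"tx":2,"ty":-3.8,"tz":1,"yaw":0},{"tx":2,"ty":-3.8,"tz":1,"yaw":0},{"tx":2,"ty":-3.8,"tz":1,"yaw":0}]' 4.5 20
python3 -m pendant '[{"tx":2,"ty":-3.8,"tz":1,"yaw":0},{"tx":2,"ty":-3.8,"tz":1,"yaw":0},{"tx":2,"ty":-3.8,"tz":1,"yaw":0},{"tx":2,"ty":-3.8,"tz":1,"yaw":0},{"tx":2,"ty":-3.8,"tz":1,"yaw":0}]'
python3 -m pendant '[{"tx":2,"ty":-3.8,"tz":1,"yaw":0},{"tx":1.6,"ty":-3.8,"tz":1,"yaw":0},{"tx":0,"ty":0,"tz":2,"yaw":0},{"tx":0,"ty":0,"tz":0,"yaw":0},{"tx":0,"ty":0,"tz":0,"yaw":0}]'
python3 - <<'E'
from h import *
p=optics.camera_params("wrist"); im=optics.grab_frame("wrist"); cv2.imwrite("pics/w1.png",im[:,:,::-1]); np.save("w1.npy",p,allow_pickle=True)
m=green(im);c=big(m);print(cv2.minAreaRect(np.float32(ray("wrist",c.reshape(-1,2),.012,p)[:,:2]*1000)))
E
```

```text
t: 1.1
ee_pos: [0.3266, -0.3271, 0.1883]
eef_rot: [-0.0, 1.0, -0.009, -0.0]
contact_force: [0.8, 0.5, -1.1]
finger_gap: 0.045
finger_force: 0.0
t: 1.6
ee_pos: [0.4301, -0.139, 0.1383]
eef_rot: [0.0, 1.0, -0.009, -0.0]
contact_force: [0.9, -1.2, 0.4]
finger_gap: 0.0449
finger_force: 0.0
t: 2.1
ee_pos: [0.4662, -0.066, 0.0986]
eef_rot: [0.0, 1.0, -0.01, -0.001]
contact_force: [0.4, -0.4, 0.9]
finger_gap: 0.0447
finger_force: 0.0
((539.6046752929688, -60.177391052246094), (89.5432357788086, 69.4573974609375), 87.73735809326172)
```

View pics/w1.png

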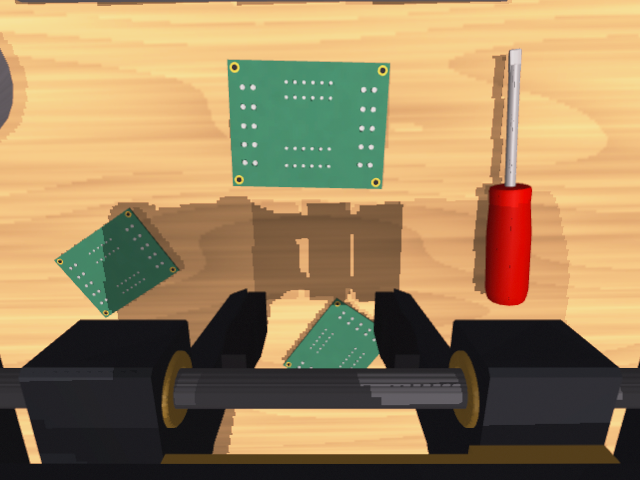

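The wrist view shows the board at about (308,125), nearly square to the tool. A decoy board sits under the fingers, with its front corner at (338,300). I'll check its clearance.

```bash
python3 - <<'E'
from h import *
p=np.load("w1.npy",allow_pickle=True).item()
print(ray("wrist",[(338,298),(303,350),(378,335),(320,3)],.012,p))
E
```

```text
[[ 0.43071661 -0.07713593  0.012     ]
 [ 0.39180474 -0.05274849  0.012     ]
 [ 0.40253403 -0.10425141  0.012     ]
 [ 0.60256486 -0.06855194  0.012     ]]
```

```bash

python3 -m pendant '[{"tx":0.4,"ty":-0.55,"tz":3,"yaw":0},{"tx":0,"ty":0,"tz":3,"yaw":0},{"tx":0,"ty":0,"tz":2,"yaw":0},{"tx":0,"ty":0,"tz":1.3,"yaw":0},{"tx":0,"ty":0,"tz":0,"yaw":0}]' 
python3 -m pendant '[{"tx":1,"ty":0,"tz":0,"yaw":0},{"tx":1,"ty":0,"tz":0,"yaw":0},{"tx":1,"ty":0,"tz":0,"yaw":0},{"tx":1,"ty":0,"tz":0,"yaw":0},{"tx":0,"ty":0,"tz":0,"yaw":0}]'
```

```text
t: 2.65
ee_pos: [0.4704, -0.0606, 0.0051]
eef_rot: [0.0, 1.0, -0.01, -0.001]
contact_force: [-0.1, -0.1, 0.4]
finger_gap: 0.0447
finger_force: 0.0
t: 3.15
ee_pos: [0.5136, -0.0605, 0.0063]
eef_rot: [-0.0, 1.0, -0.009, 0.002]
contact_force: [-0.3, -0.6, 0.8]
finger_gap: 0.0451
finger_force: 0.0
```

```bash

python3 -m pendant '[{"tx":0.5,"ty":0,"tz":0.05,"yaw":0},{"tx":0.3,"ty":0,"tz":0,"yaw":0},{"tx":0.2,"ty":0,"tz":0,"yaw":0},{"tx":0.2,"ty":0,"tz":0,"yaw":0},{"tx":0,"ty":0,"tz":0,"yaw":0}]'
python3 - <<'E'
from h import *
p=optics.camera_params("wrist"); im=optics.grab_frame("wrist"); cv2.imwrite("pics/w2.png",im[:,:,::-1])
m=green(im);c=big(m);print(cv2.minAreaRect(np.float32(ray("wrist",c.reshape(-1,2),.012,p)[:,:2]*1000)))
E
```

```text
t: 3.65
ee_pos: [0.5233, -0.0608, 0.0052]
eef_rot: [-0.0, 1.0, -0.009, 0.0]
contact_force: [-0.1, 0.7, 0.3]
finger_gap: 0.0453
finger_force: 0.0
((568.4844970703125, -59.71737289428711), (90.01945495605469, 70.05611419677734), 88.94650268554688)
```

View pics/w2.png

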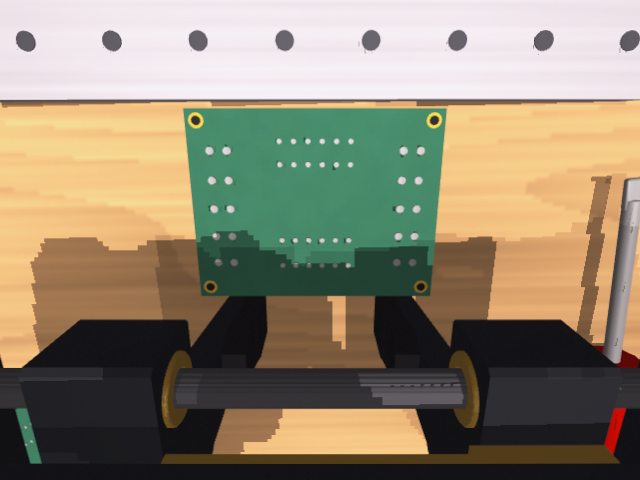

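The board is square to the plate edge (row ~103), with about 4 mm left to go.

```bash

python3 -m pendant '[{"tx":0.3,"ty":0,"tz":0,"yaw":0},{"tx":0.2,"ty":0,"tz":0,"yaw":0},{"tx":0.1,"ty":0,"tz":0,"yaw":0},{"tx":0,"ty":0,"tz":0,"yaw":0},{"tx":0,"ty":0,"tz":0,"yaw":0}]'
python3 -m pendant '[{"tx":0.1,"ty":0,"tz":0,"yaw":0},{"tx":0.1,"ty":0,"tz":0,"yaw":0},{"tx":0,"ty":0,"tz":0,"yaw":0},{"tx":0,"ty":0,"tz":0,"yaw":0},{"tx":0,"ty":0,"tz":0,"yaw":0}]'
```

```text
t: 4.2
ee_pos: [0.5264, -0.061, 0.0048]
eef_rot: [0.0, 1.0, -0.009, -0.003]
contact_force: [-7.4, 0.4, 6.1]
finger_gap: 0.0452
finger_force: 3.5
t: 4.7
ee_pos: [0.5265, -0.061, 0.0046]
eef_rot: [0.0, 1.0, -0.009, -0.004]
contact_force: [-10.7, 0.4, 9.8]
finger_gap: 0.0449
finger_force: 5.6
```

```bash

python3 -m pendant '[{"tx":0,"ty":0,"tz":-0.4,"yaw":0},{"tx":0,"ty":0,"tz":-0.4,"yaw":0},{"tx":0.05,"ty":0,"tz":-0.4,"yaw":0},{"tx":0.05,"ty":0,"tz":-0.3,"yaw":0},{"tx":0,"ty":0,"tz":0,"yaw":0}]'
python3 - <<'E'
from h import *
for n in("wrist","scene"):
    im=optics.grab_frame(n)
    cv2.imwrite(f"pics/{n}3.png",(im if n=="wrist" else cv2.resize(im[180:320,190:400],None,fx=3,fy=3))[:,:,::-1])
E
```

```text
t: 5.2
ee_pos: [0.5279, -0.061, 0.0193]
eef_rot: [0.0, 1.0, -0.009, -0.004]
contact_force: [-8.4, -0.6, 1.2]
finger_gap: 0.045
finger_force: 4.2
```

View pics/wrist3.png

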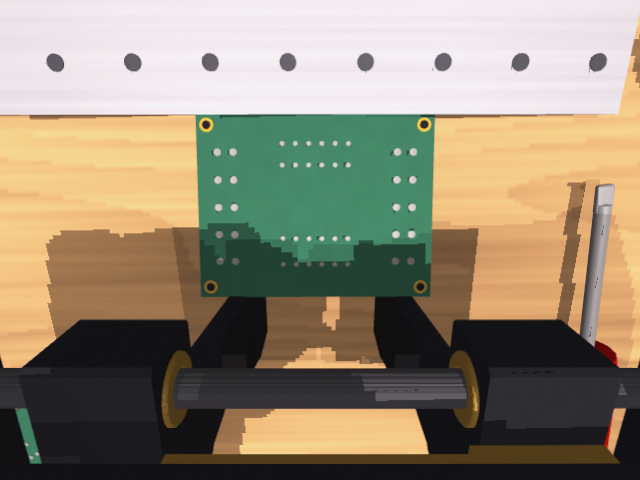

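The rear edge has risen with the fingertips, while the front edge is held at the plate face (row 115). I'll continue the arc.

```bash

python3 -m pendant '[{"tx":0.1,"ty":0,"tz":-0.4,"yaw":0},{"tx":0.13,"ty":0,"tz":-0.4,"yaw":0},{"tx":0.16,"ty":0,"tz":-0.4,"yaw":0},{"tx":0.2,"ty":0,"tz":-0.4,"yaw":0},{"tx":0.22,"ty":0,"tz":-0.4,"yaw":0}]'
python3 - <<'E'
from h import *
im=optics.grab_frame("wrist"); cv2.imwrite("pics/wrist4.png",im[:,:,::-1]); m=green(im)
p=optics.camera_params("wrist");c=big(m);print(cv2.approxPolyDP(cv2.convexHull(c),8,True).reshape(-1,2).tolist())
E
```

```text
t: 5.8
ee_pos: [0.5353, -0.0611, 0.0392]
eef_rot: [0.0, 1.0, -0.009, -0.005]
contact_force: [-11.3, -0.0, 4.8]
finger_gap: 0.0447
finger_force: 5.4
[[419, 134], [428, 295], [202, 295], [212, 134]]
```

```bash

python3 -m pendant '[{"tx":0.25,"ty":0,"tz":-0.4,"yaw":0},{"tx":0.28,"ty":0,"tz":-0.4,"yaw":0},{"tx":0.33,"ty":0,"tz":-0.4,"yaw":0},{"tx":0.4,"ty":0,"tz":-0.4,"yaw":0},{"tx":0.45,"ty":0,"tz":-0.4,"yaw":0}]'
python3 - <<'E'
from h import *
im=optics.grab_frame("wrist"); cv2.imwrite("pics/wrist5.png",im[:,:,::-1]); m=green(im)
p=optics.camera_params("wrist");c=big(m);print(cv2.approxPolyDP(cv2.convexHull(c),8,True).reshape(-1,2).tolist())
im=optics.grab_frame("scene");cv2.imwrite("pics/s5.png",cv2.resize(im[180:320,190:400],None,fx=3,fy=3)[:,:,::-1])
E
```

```text
t: 6.35
ee_pos: [0.5582, -0.0614, 0.0607]
eef_rot: [-0.0, 1.0, -0.009, 0.001]
contact_force: [0.1, 0.2, -0.8]
finger_gap: 0.0453
finger_force: 0.0
[[401, 182], [416, 302], [216, 305], [232, 182]]
```

View pics/wrist5.png

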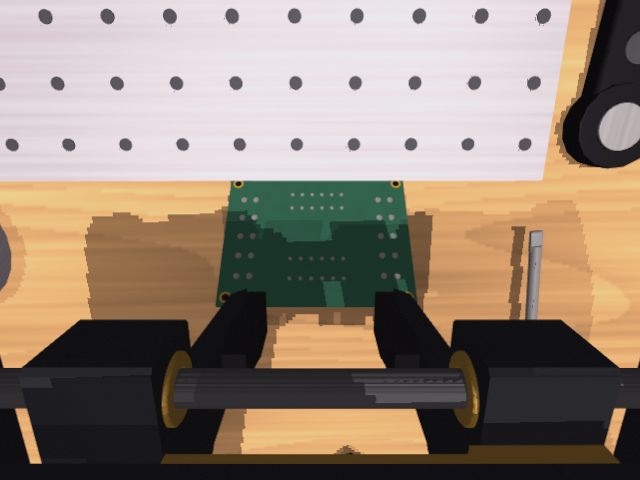

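The rear edge has slipped below the fingertips, so the board may be dropping. I'll measure again.

```bash

python3 - <<'E'
from h import *
import scipy.optimize as so
im=optics.grab_frame("wrist"); cv2.imwrite("pics/wrist6.png",im[:,:,::-1]); m=green(im)
p=optics.camera_params("wrist");c=big(m);q=cv2.approxPolyDP(cv2.convexHull(c),8,True).reshape(-1,2);print(q.tolist())
for z in(.003,.006,.009,.012,.03): 
  w=ray("wrist",q,z,p);print(z,w[:,:2].round(4).tolist())
  print([np.linalg.norm(w[i]-w[(i+1)%4]).round(4) for i in range(4)])
E
```

```text
[[404, 195], [398, 289], [373, 317], [267, 317], [236, 291], [230, 194]]
0.003 [[0.5962, -0.1068], [0.5418, -0.1058], [0.5242, -0.0919], [0.5253, -0.0296], [0.5422, -0.0127], [0.5985, -0.0141]]
[np.float64(0.0544), np.float64(0.0225), np.float64(0.0623), np.float64(0.1049)]
0.006 [[0.5968, -0.1062], [0.5431, -0.1052], [0.5258, -0.0914], [0.5269, -0.0301], [0.5436, -0.0135], [0.599, -0.0148]]
[np.float64(0.0536), np.float64(0.0222), np.float64(0.0614), np.float64(0.1033)]
0.009 [[0.5973, -0.1055], [0.5445, -0.1046], [0.5274, -0.091], [0.5285, -0.0306], [0.5449, -0.0142], [0.5995, -0.0155]]
[np.float64(0.0528), np.float64(0.0218), np.float64(0.0605), np.float64(0.1018)]
0.012 [[0.5979, -0.1049], [0.5458, -0.1039], [0.529, -0.0906], [0.5301, -0.0311], [0.5462, -0.0149], [0.6, -0.0163]]
[np.float64(0.052), np.float64(0.0215), np.float64(0.0595), np.float64(0.1003)]
0.03 [[0.6012, -0.101], [0.5539, -0.1001], [0.5386, -0.088], [0.5396, -0.034], [0.5543, -0.0193], [0.6031, -0.0206]]
[np.float64(0.0472), np.float64(0.0195), np.float64(0.0541), np.float64(0.091)]
```

The board dropped back flat, with its front edge at x≈0.599, about 8 mm short of the plate. The front edge slides down as the board tilts, so the fingertips rose too far. I'll retry with the tips lower, on a flatter arc.

```bash

python3 -m pendant '[{"tx":-3,"ty":0,"tz":0,"yaw":0},{"tx":-2.7,"ty":0,"tz":0,"yaw":0},{"tx":-0.5,"ty":0,"tz":2,"yaw":0},{"tx":0,"ty":0,"tz":2.5,"yaw":0},{"tx":0,"ty":0,"tz":1.1,"yaw":0}]'
python3 - <<'E'
from h import *
im=optics.grab_frame("wrist"); cv2.imwrite("pics/wrist7.png",im[:,:,::-1]); m=green(im)
p=optics.camera_params("wrist");c=big(m);print(cv2.minAreaRect(np.float32(ray("wrist",c.reshape(-1,2),.012,p)[:,:2]*1000)),telemetry.state()['ee_pos'])
E
```

```text
t: 7.0
ee_pos: [0.494, -0.0602, 0.0027]
eef_rot: [-0.0, 1.0, -0.009, -0.001]
contact_force: [0.0, 0.3, 0.8]
finger_gap: 0.045
finger_force: 0.0
((564.8707885742188, -59.62877655029297), (89.41060638427734, 69.12464904785156), 88.97355651855469) [ 0.4936791  -0.06008286  0.00189305]
```

```bash

python3 -m pendant '[{"tx":1.3,"ty":0,"tz":-0.05,"yaw":0},{"tx":1.1,"ty":0,"tz":0,"yaw":0},{"tx":0.5,"ty":0,"tz":0,"yaw":0},{"tx":0.3,"ty":0,"tz":0,"yaw":0},{"tx":0.3,"ty":0,"tz":0,"yaw":0}]'
python3 -m pendant '[{"tx":0.2,"ty":0,"tz":0,"yaw":0},{"tx":0.1,"ty":0,"tz":0,"yaw":0},{"tx":0.0,"ty":0,"tz":0,"yaw":0},{"tx":0,"ty":0,"tz":0,"yaw":0},{"tx":0,"ty":0,"tz":0,"yaw":0}]'
```

```text
t: 7.55
ee_pos: [0.5266, -0.0609, 0.0044]
eef_rot: [0.0, 1.0, -0.009, -0.004]
contact_force: [-13.1, 0.8, 10.5]
finger_gap: 0.045
finger_force: 6.5
t: 8.05
ee_pos: [0.5266, -0.061, 0.0039]
eef_rot: [0.0, 1.0, -0.009, -0.006]
contact_force: [-14.8, 0.5, 12.1]
finger_gap: 0.0446
finger_force: 7.3
```

```bash

python3 -m pendant '[{"tx":-0.1,"ty":0,"tz":-0.4,"yaw":0},{"tx":0,"ty":0,"tz":-0.4,"yaw":0},{"tx":0.06,"ty":0,"tz":-0.4,"yaw":0},{"tx":0.12,"ty":0,"tz":-0.4,"yaw":0},{"tx":0.15,"ty":0,"tz":-0.4,"yaw":0}]'
python3 -m pendant '[{"tx":0.2,"ty":0,"tz":-0.4,"yaw":0},{"tx":0.26,"ty":0,"tz":-0.4,"yaw":0},{"tx":0.32,"ty":0,"tz":-0.4,"yaw":0},{"tx":0.36,"ty":0,"tz":-0.4,"yaw":0},{"tx":0.43,"ty":0,"tz":-0.4,"yaw":0}]'
python3 - <<'E'
from h import *
im=optics.grab_frame("wrist"); cv2.imwrite("pics/wrist8.png",im[:,:,::-1]); m=green(im)
c=big(m);print(cv2.approxPolyDP(cv2.convexHull(c),8,True).reshape(-1,2).tolist())
E
```

```text
t: 8.55
ee_pos: [0.5291, -0.061, 0.0234]
eef_rot: [0.0, 1.0, -0.009, -0.006]
contact_force: [-12.9, 1.6, 2.3]
finger_gap: 0.0448
finger_force: 6.1
t: 9.05
ee_pos: [0.5384, -0.0613, 0.0423]
eef_rot: [0.0, 1.0, -0.009, -0.013]
contact_force: [-29.8, 1.4, 18.4]
finger_gap: 0.0448
finger_force: 15.1
[[417, 141], [428, 298], [201, 298], [213, 141]]
```

```bash

python3 -m pendant '[{"tx":0.1,"ty":0,"tz":-0.3,"yaw":0},{"tx":0.1,"ty":0,"tz":-0.2,"yaw":0},{"tx":0.1,"ty":0,"tz":0,"yaw":0},{"tx":0.1,"ty":0,"tz":0,"yaw":0},{"tx":0,"ty":0,"tz":0,"yaw":0}]'
python3 - <<'E'
from h import *
im=optics.grab_frame("wrist"); cv2.imwrite("pics/wrist9.png",im[:,:,::-1]); m=green(im)
c=big(m);print(cv2.approxPolyDP(cv2.convexHull(c),8,True).reshape(-1,2).tolist())
E
```

```text
t: 9.6
ee_pos: [0.5557, -0.0614, 0.0497]
eef_rot: [0.0, 1.0, -0.009, 0.0]
contact_force: [-1.5, 0.2, 0.3]
finger_gap: 0.0453
finger_force: 0.3
[[406, 179], [430, 297], [201, 297], [226, 180]]
```

The front edge slipped down to the bench and the rear edge is still on the fingers, at a tilt of about 54°. I'll continue forward.

```bash

python3 -m pendant '[{"tx":0.4,"ty":0,"tz":-0.25,"yaw":0},{"tx":0.4,"ty":0,"tz":-0.2,"yaw":0},{"tx":0.4,"ty":0,"tz":-0.15,"yaw":0},{"tx":0.4,"ty":0,"tz":-0.1,"yaw":0},{"tx":0.4,"ty":0,"tz":-0.1,"yaw":0}]'
python3 - <<'E'
from h import *
im=optics.grab_frame("wrist"); cv2.imwrite("pics/wrist10.png",im[:,:,::-1]); m=green(im)
c=big(m);print(cv2.approxPolyDP(cv2.convexHull(c),8,True).reshape(-1,2).tolist())
E
```

```text
t: 10.15
ee_pos: [0.5757, -0.0618, 0.0579]
eef_rot: [0.0, 1.0, -0.009, 0.0]
contact_force: [-1.5, 0.8, 3.7]
finger_gap: 0.045
finger_force: 1.8
[[431, 292], [199, 294], [231, 217], [402, 218]]
```

View pics/wrist10.png

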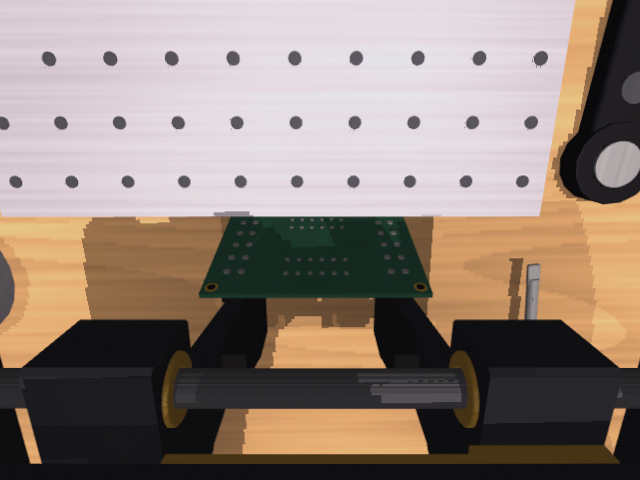

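The board is now tilted about 70°, leaning on the fingers (top edge on row 295), and its lower edge is hidden by the plate edge (row 217). I'll keep pushing forward.

```bash

python3 -m pendant '[{"tx":0.4,"ty":0,"tz":0,"yaw":0},{"tx":0.4,"ty":0,"tz":0,"yaw":0},{"tx":0.4,"ty":0,"tz":0,"yaw":0},{"tx":0.4,"ty":0,"tz":0,"yaw":0},{"tx":0.4,"ty":0,"tz":0,"yaw":0}]'
python3 - <<'E'
from h import *
im=optics.grab_frame("wrist"); cv2.imwrite("pics/wrist11.png",im[:,:,::-1]); m=green(im)
c=big(m);print(cv2.approxPolyDP(cv2.convexHull(c),8,True).reshape(-1,2).tolist())
E
```

```text
t: 10.7
ee_pos: [0.5984, -0.0622, 0.0613]
eef_rot: [0.0, 1.0, -0.009, 0.003]
contact_force: [-3.2, -0.2, 23.6]
finger_gap: 0.045
finger_force: 11.9
[[430, 285], [200, 283], [232, 258], [401, 258]]
```

View pics/wrist11.png

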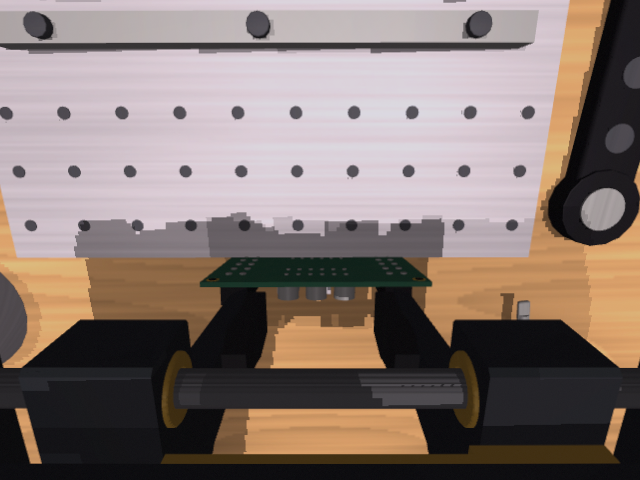

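The board is nearly upright (top edge on rows 283–285) with its components facing the robot. The fingers press down on it a bit, so I'll raise them and push over.

```bash

python3 -m pendant '[{"tx":0.2,"ty":0,"tz":-0.4,"yaw":0},{"tx":0.4,"ty":0,"tz":-0.3,"yaw":0},{"tx":0.4,"ty":0,"tz":0,"yaw":0},{"tx":0.4,"ty":0,"tz":0,"yaw":0},{"tx":0.4,"ty":0,"tz":0,"yaw":0}]'
python3 - <<'E'
from h import *
im=optics.grab_frame("wrist"); cv2.imwrite("pics/wrist12.png",im[:,:,::-1]); m=green(im)
c=big(m);print(cv2.approxPolyDP(cv2.convexHull(c),8,True).reshape(-1,2).tolist())
E
```

```text
t: 11.25
ee_pos: [0.6133, -0.0624, 0.0642]
eef_rot: [-0.0, 1.0, -0.009, -0.0]
contact_force: [-0.1, -0.7, -0.1]
finger_gap: 0.0454
finger_force: 0.0
[[425, 275], [368, 284], [207, 278]]
```

View pics/wrist12.png

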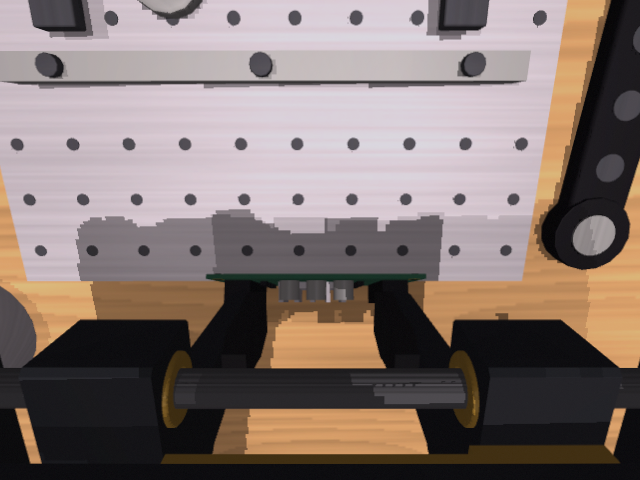

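The board is just past vertical and leaning over the plate edge. I'll keep pushing it over.

```bash

python3 -m pendant '[{"tx":0.5,"ty":0,"tz":0,"yaw":0},{"tx":0.5,"ty":0,"tz":0.1,"yaw":0},{"tx":0.6,"ty":0,"tz":0.1,"yaw":0},{"tx":0.6,"ty":0,"tz":0.2,"yaw":0},{"tx":0.6,"ty":0,"tz":0.2,"yaw":0}]'
python3 - <<'E'
from h import *
im=optics.grab_frame("wrist"); cv2.imwrite("pics/wrist13.png",im[:,:,::-1])
E
```

```text
t: 11.8
ee_pos: [0.6418, -0.063, 0.0585]
eef_rot: [0.0, 1.0, -0.009, 0.0]
contact_force: [-0.0, -0.2, -0.4]
finger_gap: 0.045
finger_force: 0.0
```

View pics/wrist13.png

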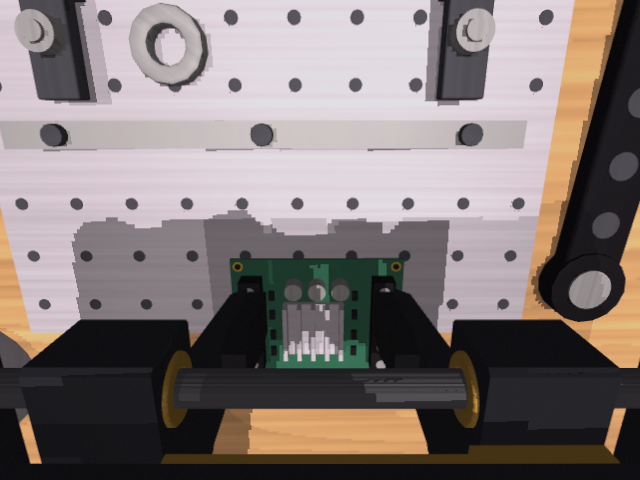

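The board has come over component side up (strips at columns 248 and 385). I'll back off and measure it.

```bash

python3 -m pendant '[{"tx":-2,"ty":0,"tz":-0.5,"yaw":0},{"tx":-2.5,"ty":0,"tz":0,"yaw":0},{"tx":-2.5,"ty":0,"tz":0,"yaw":0},{"tx":-1,"ty":0,"tz":0,"yaw":0},{"tx":0,"ty":0,"tz":0,"yaw":0}]'
python3 - <<'E'
from h import *
p=optics.camera_params("wrist");im=optics.grab_frame("wrist"); cv2.imwrite("pics/wrist14.png",im[:,:,::-1]); m=green(im)
c=big(m);print(cv2.minAreaRect(np.float32(ray("wrist",cv2.convexHull(c).reshape(-1,2),.017,p)[:,:2]*1000)))
q=cv2.approxPolyDP(cv2.convexHull(c),8,True).reshape(-1,2);print(q.tolist(),ray("wrist",q,.017,p))
E
```

```text
t: 12.35
ee_pos: [0.5605, -0.0616, 0.0637]
eef_rot: [0.0, 1.0, -0.009, -0.0]
contact_force: [-0.3, -0.4, -0.6]
finger_gap: 0.045
finger_force: 0.0
((615.522216796875, -60.674659729003906), (90.05176544189453, 69.57557678222656), 88.94933319091797)
[[412, 92], [402, 234], [231, 234], [220, 92]] [[ 0.649033   -0.10626231  0.017     ]
 [ 0.57992341 -0.10457409  0.017     ]
 [ 0.5815541  -0.01565877  0.017     ]
 [ 0.65069377 -0.01641818  0.017     ]]
```

View pics/wrist14.png

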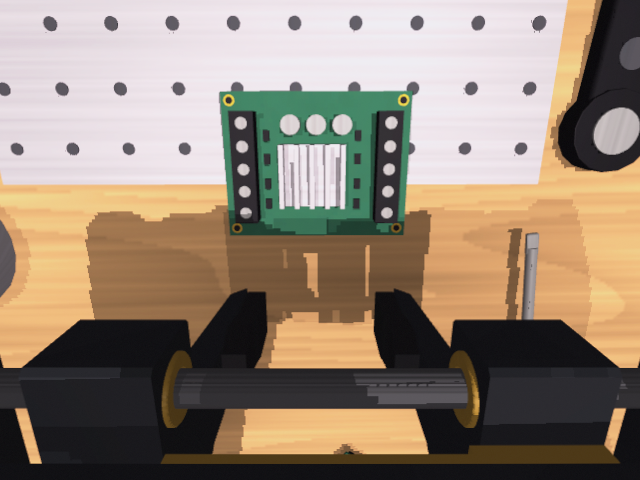

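The board lies flat, component side up, centred at (0.6155, −0.0607), with strips at columns 244 and 388. Next I'll lower the fingertips behind the strip ends and push.

```bash

python3 -m pendant '[{"tx":0,"ty":-0.1,"tz":2,"yaw":0},{"tx":0,"ty":0,"tz":1.5,"yaw":0},{"tx":0,"ty":0,"tz":0.75,"yaw":0},{"tx":0.5,"ty":0,"tz":0,"yaw":0},{"tx":0.5,"ty":0,"tz":0,"yaw":0}]' 5
python3 -m pendant '[{"tx":0.5,"ty":0,"tz":0,"yaw":0},{"tx":0.5,"ty":0,"tz":0,"yaw":0},{"tx":0.6,"ty":0,"tz":0,"yaw":0},{"tx":0.6,"ty":0,"tz":0,"yaw":0},{"tx":0.6,"ty":0,"tz":0,"yaw":0}]'
python3 -m pendant '[{"tx":0.6,"ty":0,"tz":0,"yaw":0},{"tx":0.6,"ty":0,"tz":0,"yaw":0},{"tx":0.6,"ty":0,"tz":0,"yaw":0},{"tx":0.6,"ty":0,"tz":0,"yaw":0},{"tx":0,"ty":0,"tz":0,"yaw":0}]'
python3 - <<'E'
from h import *
p=optics.camera_params("wrist");im=optics.grab_frame("wrist"); cv2.imwrite("pics/wrist15.png",im[:,:,::-1]); m=green(im)
c=big(m);print(cv2.minAreaRect(np.float32(ray("wrist",cv2.convexHull(c).reshape(-1,2),.017,p)[:,:2]*1000)))
E
```

```text
t: 12.9
ee_pos: [0.5721, -0.0607, 0.0213]
eef_rot: [-0.0, 1.0, -0.009, 0.0]
contact_force: [-0.1, 1.0, 1.2]
finger_gap: 0.05
finger_force: 0.0
t: 13.4
ee_pos: [0.5998, -0.0612, 0.0213]
eef_rot: [0.0, 1.0, -0.009, -0.0]
contact_force: [-0.2, 0.0, 1.2]
finger_gap: 0.05
finger_force: 0.6
t: 13.9
ee_pos: [0.6246, -0.0616, 0.0213]
eef_rot: [-0.0, 1.0, -0.009, 0.001]
contact_force: [-0.2, 0.1, 0.0]
finger_gap: 0.0498
finger_force: 0.0
((661.3704833984375, -61.52183151245117), (90.09444427490234, 69.50968170166016), 88.97199249267578)
```

```bash

python3 -m pendant '[{"tx":0.5,"ty":0,"tz":0,"yaw":0},{"tx":0.3,"ty":0,"tz":0,"yaw":0},{"tx":0.2,"ty":0,"tz":0,"yaw":0},{"tx":0.15,"ty":0,"tz":0,"yaw":0},{"tx":0.0,"ty":0,"tz":0,"yaw":0}]'
python3 -m pendant '[{"tx":0.1,"ty":0,"tz":0,"yaw":0},{"tx":0.1,"ty":0,"tz":0,"yaw":0},{"tx":0.1,"ty":0,"tz":0,"yaw":0},{"tx":0,"ty":0,"tz":0,"yaw":0},{"tx":0.0,"ty":0,"tz":0,"yaw":0}]'
```

```text
t: 14.45
ee_pos: [0.635, -0.0618, 0.0212]
eef_rot: [0.0, 1.0, -0.009, 0.0]
contact_force: [-0.3, -0.5, 0.6]
finger_gap: 0.05
finger_force: 0.0
t: 14.95
ee_pos: [0.6353, -0.0619, 0.0209]
eef_rot: [0.0, 1.0, -0.009, -0.003]
contact_force: [-7.2, 0.2, 6.7]
finger_gap: 0.05
finger_force: 3.9
```

Contact with the stop. I'll back straight off, lift and check.

```bash

python3 -m pendant '[{"tx":-0.3,"ty":0,"tz":0,"yaw":0},{"tx":-0.7,"ty":0,"tz":0,"yaw":0},{"tx":-1,"ty":0,"tz":0,"yaw":0},{"tx":-2,"ty":0,"tz":0,"yaw":0},{"tx":-2,"ty":0,"tz":-2,"yaw":0}]'
python3 -m pendant '[{"tx":-2,"ty":0,"tz":-3,"yaw":0},{"tx":-1,"ty":0,"tz":-3,"yaw":0},{"tx":0,"ty":0,"tz":-3,"yaw":0},{"tx":0,"ty":0,"tz":0,"yaw":0},{"tx":0,"ty":0,"tz":0,"yaw":0}]'
python3 - <<'E'
from h import *
p=optics.camera_params("wrist");im=optics.grab_frame("wrist"); cv2.imwrite("pics/wrist16.png",im[:,:,::-1]); m=green(im)
c=big(m);print(cv2.minAreaRect(np.float32(ray("wrist",cv2.convexHull(c).reshape(-1,2),.017,p)[:,:2]*1000)))
E
```

```text
t: 15.45
ee_pos: [0.5748, -0.0606, 0.0394]
eef_rot: [-0.0, 1.0, -0.009, -0.002]
contact_force: [0.2, 0.4, -0.4]
finger_gap: 0.0499
finger_force: 0.0
t: 15.95
ee_pos: [0.5478, -0.0604, 0.1317]
eef_rot: [0.0, 1.0, -0.009, 0.001]
contact_force: [0.1, 0.7, -0.6]
finger_gap: 0.0501
finger_force: 0.0
((665.2723388671875, -61.550357818603516), (89.81990814208984, 56.70276641845703), 88.93856811523438)
```

View pics/wrist16.png

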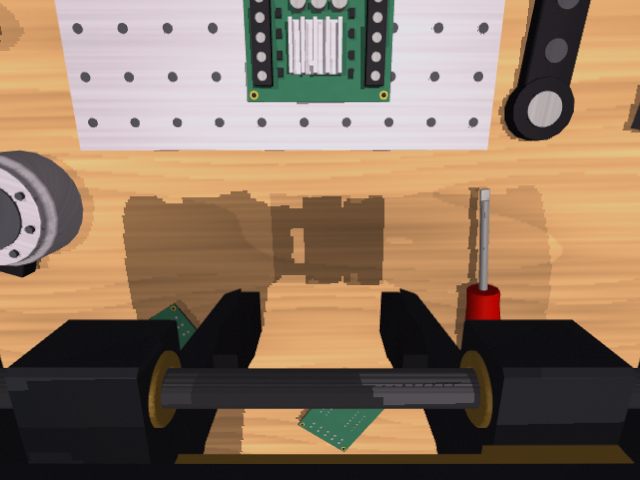

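The rear long edge sits on row 101 with the plate front on row 149, and the far edge is out of view. I've now viewed 12 pictures, over the limit of 10, so I'll check the rest by numbers only.

```bash
python3 - <<'E'
from h import *
p=optics.camera_params("wrist"); im=cv2.cvtColor(cv2.imread("pics/wrist16.png"),cv2.COLOR_BGR2RGB)
h=cv2.cvtColor(im,cv2.COLOR_RGB2HSV);g=green(im)
w=cv2.inRange(h,(0,0,140),(180,40,255))
f=[(x,np.nonzero(w[:200,x])[0].max()+1) for x in(110,160,200,420,460)]
b=[(x,np.nonzero(g[:120,x])[0].max()+1) for x in range(265,385,20)]
F=ray("wrist",f,.015,p)[:,:2];B=ray("wrist",b,.017,p)[:,:2]
fa=np.polyfit(F[:,1],F[:,0],1);ba=np.polyfit(B[:,1],B[:,0],1)
y=-.0615;print(fa,ba,np.polyval(ba,y)-np.polyval(fa,y))
# top view: board centre vs plate
t=optics.grab_frame("top");m=green(t);r=m*0;r[150:240,270:400]=255;c=big(m&r)
print(cv2.minAreaRect(np.float32(ray("top",c.reshape(-1,2),.017)[:,:2]*1000)))
E
```

```text
[0.01852708 0.60667949] [0.01846467 0.63652995] 0.029854293482716843
((672.5279541015625, -59.95326232910156), (88.78076934814453, 68.2701416015625), 89.66442108154297)
```

```bash
python3 -c "
from station import ticket;print(ticket.close_job())"
```

```text
the job is handed in; nothing more can be done
None
```

The board is flipped component side up and sits flush against the stop bar: its centre measured 64.9 mm up the plate (61–68 mm allowed) and its edge is parallel to the plate. The job was handed in at about 16 s, but it took a second tipping attempt after the board slipped off the fingers once, I viewed 12 pictures against the limit of 10, and no verdict came back.

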